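Box in the jar: pinwheel layer of candy cartons on a shipping slab

ROBOT

A 6-joint arm with a two-finger parallel gripper is mounted at the origin on the work surface. World frame = base frame: x ahead of the robot, y to its left, z up, the work surface at z = 0. Lengths are in m, angles in degrees, forces in N, time in s.
With the tool pointing down it reaches from about 0.4 to 0.825 m from the base axis. Payload 7 kg.
Tool frame: the origin (TCP) lies on the centre line of the jaws, within the pads' length; the fingertips stand 19 mm ahead of it and the grasp point (between the pads) is the TCP (r.tips_ahead is the distance from the TCP to the fingertips, in m); z points along the fingers, y is the line along which they close (so a half turn about z gives the same grasp; the last joint's range is limited). The gripper opens to 88 mm and grips with 3 to 60 N. Pads are 19 mm wide; open, the fingers measure 130 mm over their backs; the gripper's body (78 mm by 193 mm) begins 47 mm behind the grasp point.
Start: joints at [-48.581, 20.546, 0.682, 0, -70.136, -16.507], TCP at [0.284, -0.612, 0.246] pointing down, gripper open.
Joint ranges: [-176.03, 176.03], [-82.01, 121.73], [-58.28, 71.71], [-173.87, 95.51], [-174.79, -0.11], [-173.66, 173.66]. Speed limits (degrees/s): [136.94, 136.94, 172.46, 180, 180, 180].

INTERFACE

Orientations are given as [roll, pitch, yaw] about the fixed x, y, z axes, in that order (R = Rz(yaw) Ry(pitch) Rx(roll)).
In Python, from plant import r, viewer, close_job gives the robot as it stands. The module is installed in compiled form; this text tells all that it offers.
- The arm moves only by the tool arm_command, never from a script. Its arguments are lists of equal length, an entry for each row: "travel": the shift along the world's x, y, z scaled (see below), a list of three; "delta_rot": the turn, a rotation vector about the world's x, y, z scaled (see below), a list of three. In form: {"travel": [[dx, dy, dz], ...], "delta_rot": [[rx, ry, rz], ...]}. A call has 1 to 20 rows; each row is the pose to reach, as a shift and turn from the pose commanded when the call began; what a row does not reach only later rows make up. The controller multiplies each number of a shift by 0.5 m and each number of a turn by 90 degrees. A row lasts 1/8 s, in which the tool goes at most 62.5 mm and 10.7 degrees, less where a joint would pass 70% of its speed; a pose out of reach is approached as far as the arm can. A call with a number of a shift or a turn outside -1 to 1 is refused whole. A call with a gripper value outside its range is refused whole. "grip" is the opening, from 0 (shut) to 1 (fully open), set as the call begins (left out, the last holds). The fingers move at their own pace and stop on an object; "newtons" is the grip in N (left out, the last holds). Time passes only in rows, so rows that repeat a pose let the fingers close. It gives the time, the measured TCP pose, the force, the opening and the grip force at its end, in the units of the state.
- r.get_state(): the state, without advancing time (a new reading comes with each control period).
- viewer.capture(name): name is "side" or "top" or "wrist"; returns a dict with "img" (400x640x3 uint8, red, green, blue), "camera_matrix" (3x3 intrinsics, pixels), "R" (3x3) and "t" (3): a world point X has camera coordinates R X + t; the wrist camera has in their place "mount" (4x4, takes a point from camera to tool coordinates, whose origin is the TCP and whose axes are the flange's). Camera axes: x right, y down, z forward; pixel columns grow to the right and rows downward; lengths in m; the calibration is good to about 2 mm. A picture is of the moment at which its call begins: read the wrist's pose just before it. There is no depth.
- close_job(): hands the job in; it is judged then, once.
The state is a dict: "time_s": time; "joints": joint angles; "qd": joint speeds; "joint_torque": joint torques, N m; "tcp_pos": TCP position; "eef_rot": TCP orientation; "contact_force": force on the tool from outside, world axes, zero at the start; "moment": the same for the moment, N m; "gripper_width": finger opening in m; "gripper_force": force on a finger pad.
Only numpy, scipy, OpenCV 4.12 (cv2) and the standard library are available. Lean on these libraries where they do the work, as an engineer would, in place of code of your own. Each camera call takes 0.05 s, during which the arm holds its last target. There are 200 camera calls.

TASK

One carton already lies beside the small jar on the wooden slab; lay the three loose cartons flat on the slab to finish the interlocking pinwheel round the jar, each a quarter turn on from the last about the jar, so that one end of every carton butts against the long side of its neighbour, the outer faces are flush and the jar stands in the middle of the open square well. Close the joints to gaps of a few millimetres, and do not shift the jar, the carton already there, or the tin, syrup bottle and candy mould nearby.

Things in the scene. Friction and masses are not known exactly. Their poses are not given: they have to be found in the camera images.
- slab: Shipping slab of pale planks, 256 x 256 mm, top 22 mm above the table, fixed; origin at the centre of its underside, z up, x along the planks.
- carton_set: Plain brown cardboard carton, a closed block 160 x 60 x 60 mm (x long, y wide, z high), white tape along its top; origin at the centre of its underside. First carton of the pinwheel, already in place, loose on the slab; its +y side faces the jar. With 3 mm joints the other three are centred, in its frame, at (113, 50) and (-50, 113) mm, length along its y, and (63, 163), length along its x.
- jar: Small round amber glass jar with a steel cap, 44 mm in diameter, 68 mm high, standing loose on the slab at about (31.5, 81.5) mm in the frame of carton_set, the middle of the pinwheel (well 103 mm square); origin at the centre of its underside.
- carton_1: Plain brown cardboard carton, a closed block 160 x 60 x 60 mm (x long, y wide, z high), white tape along its top; origin at the centre of its underside. Lies flat on the table to one side of the slab, any yaw; the three loose cartons are interchangeable.
- carton_2: Plain brown cardboard carton, a closed block 160 x 60 x 60 mm (x long, y wide, z high), white tape along its top; origin at the centre of its underside. Lies flat on the table to one side of the slab, any yaw; the three loose cartons are interchangeable.
- carton_3: Plain brown cardboard carton, a closed block 160 x 60 x 60 mm (x long, y wide, z high), white tape along its top; origin at the centre of its underside. Lies flat on the table to one side of the slab, any yaw; the three loose cartons are interchangeable.
- tin: Bystander: rectangular steel syrup tin, 100 x 60 mm (x, y), 118 mm high, with a cap and a wire handle up to 137 mm; stands to one side of the slab among the cartons; origin at the centre of its underside.
- syrup_bottle: Bystander: amber glass bottle, 60 mm in diameter, 150 mm high, standing beyond the slab to the left; origin at the centre of its underside.
- mould: Bystander: flat grey candy mould 90 x 90 x 19 mm (x, y, z) with golden candies, lying beyond the slab to the right; origin at the centre of its underside.

How it is judged (in metres and radians):
At the end, for the whole second after the job is handed in: Each open place of the pinwheel holds a loose carton: centre within 8 mm along each axis of the set carton (3 mm joints), length within 0.09 rad, flat on the slab (6 mm, 0.06 rad), at rest. Jar and set carton moved under 12 mm, tin, bottle and mould under 20 mm, all upright (((x of carton_1 in the frame of carton_set between 0.105 and 0.121 m and y of carton_1 in the frame of carton_set between 0.042 and 0.058 m and z of carton_1 in the frame of carton_set between -0.006 and 0.006 m and angle between the x axis of carton_1 and the y axis of carton_set, either way round below 0.09 rad) or (x of carton_2 in the frame of carton_set between 0.105 and 0.121 m and y of carton_2 in the frame of carton_set between 0.042 and 0.058 m and z of carton_2 in the frame of carton_set between -0.006 and 0.006 m and angle between the x axis of carton_2 and the y axis of carton_set, either way round below 0.09 rad) or (x of carton_3 in the frame of carton_set between 0.105 and 0.121 m and y of carton_3 in the frame of carton_set between 0.042 and 0.058 m and z of carton_3 in the frame of carton_set between -0.006 and 0.006 m and angle between the x axis of carton_3 and the y axis of carton_set, either way round below 0.09 rad)) and ((x of carton_1 in the frame of carton_set between 0.055 and 0.071 m and y of carton_1 in the frame of carton_set between 0.155 and 0.171 m and z of carton_1 in the frame of carton_set between -0.006 and 0.006 m and angle between the x axis of carton_1 and the x axis of carton_set, either way round below 0.09 rad) or (x of carton_2 in the frame of carton_set between 0.055 and 0.071 m and y of carton_2 in the frame of carton_set between 0.155 and 0.171 m and z of carton_2 in the frame of carton_set between -0.006 and 0.006 m and angle between the x axis of carton_2 and the x axis of carton_set, either way round below 0.09 rad) or (x of carton_3 in the frame of carton_set between 0.055 and 0.071 m and y of carton_3 in the frame of carton_set between 0.155 and 0.171 m and z of carton_3 in the frame of carton_set between -0.006 and 0.006 m and angle between the x axis of carton_3 and the x axis of carton_set, either way round below 0.09 rad)) and ((x of carton_1 in the frame of carton_set between -0.058 and -0.042 m and y of carton_1 in the frame of carton_set between 0.105 and 0.121 m and z of carton_1 in the frame of carton_set between -0.006 and 0.006 m and angle between the x axis of carton_1 and the y axis of carton_set, either way round below 0.09 rad) or (x of carton_2 in the frame of carton_set between -0.058 and -0.042 m and y of carton_2 in the frame of carton_set between 0.105 and 0.121 m and z of carton_2 in the frame of carton_set between -0.006 and 0.006 m and angle between the x axis of carton_2 and the y axis of carton_set, either way round below 0.09 rad) or (x of carton_3 in the frame of carton_set between -0.058 and -0.042 m and y of carton_3 in the frame of carton_set between 0.105 and 0.121 m and z of carton_3 in the frame of carton_set between -0.006 and 0.006 m and angle between the x axis of carton_3 and the y axis of carton_set, either way round below 0.09 rad)) and angle between each of carton_1, carton_2, carton_3, carton_set, jar, tin, syrup_bottle, mould's own z axis and vertical below 0.06 rad and linear speed of each of carton_1, carton_2, carton_3 below 0.02 m/s and distance of each of carton_set, jar from where it was at the start of the episode below 0.012 m and distance of each of tin, syrup_bottle, mould from where it was at the start of the episode below 0.02 m); the robot touches nothing.
It fails at once if the jar on the slab is shifted more than 12 mm or tipped (distance of jar from where it was at the start of the episode above 0.012 m or angle between jar's own z axis and vertical above 0.2 rad).
It fails at once if the carton already on the slab is shifted more than 12 mm (distance of carton_set from where it was at the start of the episode above 0.012 m).
It fails at once if the tin, the syrup bottle or the mould is moved more than 20 mm (distance of any of tin, syrup_bottle, mould from where it was at the start of the episode above 0.02 m).
It also fails if it takes over 69 s, if anything falls off the work surface, if the arm or the gripper's body presses on something with over 40 N, if the wrist force passes 120 N, or if a joint passes its speed limit or range.

## Working session

There is one attempt and no reset: what is moved stays moved. The work goes in short steps, Python scripts to look and compute and a tool call to move; the robot and the scene stay as the last step left them, time stands still between calls to the robot, and variables do not carry over. Pictures are saved under pics/ and viewed, at most 10 in all, crops included, and the job is handed in when it is done.

Besides the shell and the picture viewer there is one more tool, called after ">>>" as name(argument=value, ...) on one line, values as JSON. arm_command: Moves the arm, as the interface text tells. Shifts and turns lie within -1 to 1; 1 stands for 0.5 m of shift or 90 degrees of turn. Its arguments: {"type":"object","properties":{"travel":{"type":"array"},"delta_rot":{"type":"array"},"grip":{"type":"number"},"newtons":{"type":"number"}},"required":["travel","delta_rot"]}

```bash
mkdir -p pics; python3 - <<'E'
from plant import r, viewer
import cv2,numpy as np,pickle
s=r.get_state();print({k:np.round(v,3) for k,v in s.items()},r.tips_ahead)
for n in ["top","side"]:
    c=viewer.capture(n);pickle.dump(c,open(n+".pkl","wb"));cv2.imwrite(f"pics/{n}0.png",c["img"][:,:,::-1])
    print(n,c["camera_matrix"],c["R"],c["t"])
E
```

```text
{'time_s': np.float64(0.0), 'joints': array([-4.8584e+01,  2.0591e+01,  6.3400e-01, -2.1000e-02, -7.0134e+01,
       -1.6507e+01]), 'qd': array([ 0.062, -0.012, -0.018,  0.012, -0.047, -0.003]), 'joint_torque': array([ 0.0000e+00, -5.8272e+01,  2.9305e+01,  6.9980e+00,  7.0000e-03,
       -0.0000e+00]), 'tcp_pos': array([ 0.284, -0.612,  0.245]), 'eef_rot': array([ 1.79907e+02, -7.00000e-03, -1.55098e+02]), 'contact_force': array([ 0.199, -0.265, -0.006]), 'moment': array([-0.058, -0.071,  0.004]), 'gripper_force': np.float64(0.0), 'gripper_width': np.float64(0.088)} 0.019
top [[417.65131422   0.         315.39242902]
 [  0.         417.65131422 200.5746627 ]
 [  0.           0.           1.        ]] [[-0.01807884 -0.99963338  0.02015615]
 [-0.99807936  0.01684873 -0.05961302]
 [ 0.05925156 -0.02119517 -0.99801804]] [0.00493808 0.56173289 1.16976564]
side [[416.56673368   0.         318.87731046]
 [  0.         416.56673368 202.25292501]
 [  0.           0.           1.        ]] [[-0.7940909  -0.60771661  0.0100081 ]
 [-0.3131317   0.39493914 -0.86369648]
 [ 0.52093011 -0.68898737 -0.50391291]] [0.4479159  0.23014652 0.91500017]
```

View pics/top0.png

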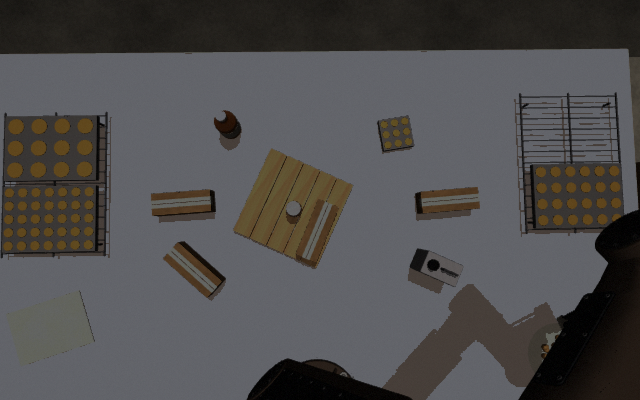

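View pics/side0.png

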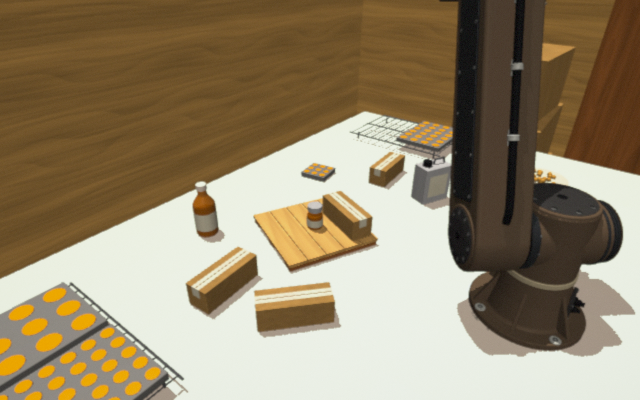

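```bash
cat > h.py <<'E'
import numpy as np,cv2,pickle
from scipy.spatial.transform import Rotation as Ro
def cam(c,s=None):
    "returns K, R, t world->cam"
    K=c["camera_matrix"]
    if "R" in c: return K,c["R"],c["t"]
    T=np.eye(4);T[:3,:3]=Ro.from_euler('xyz',s["eef_rot"],degrees=True).as_matrix();T[:3,3]=s["tcp_pos"]
    W=np.linalg.inv(T@c["mount"]);return K,W[:3,:3],W[:3,3]
def ray(c,uv,z,s=None):
    K,R,t=cam(c,s);uv=np.atleast_2d(np.asarray(uv,float));o=-R.T@t
    d=np.c_[uv,np.ones(len(uv))]@np.linalg.inv(K).T@R
    return o+d*((z-o[2])/d[:,2])[:,None]
def proj(c,X,s=None):
    K,R,t=cam(c,s);p=(np.atleast_2d(X)@R.T+t)@K.T;return p[:,:2]/p[:,2:]
E
python3 - <<'E'
from h import *
from plant import viewer,r
c=pickle.load(open("top.pkl","rb"))
P=ray(c,[(183,203),(194,269),(448,201)],.06);print(P.round(3))
print("set,jar",ray(c,[(318,230)],.082).round(3),ray(c,[(293,209)],.09).round(3))
print("tin,bottle,mould",ray(c,[(436,266),(227,124),(396,133)],.05).round(3))
w=viewer.capture("wrist");print(w["mount"].round(4),w["camera_matrix"])
cv2.imwrite("pics/w0.png",w["img"][:,:,::-1])
im=c["img"][140:310,140:500,::-1]
cv2.imwrite("pics/crop.png",cv2.convertScaleAbs(cv2.resize(im,None,fx=2.2,fy=2.2,interpolation=cv2.INTER_CUBIC),alpha=1.6))
E
```

```text
[[ 0.559  0.356  0.06 ]
 [ 0.38   0.327  0.06 ]
 [ 0.552 -0.369  0.06 ]]
set,jar [[ 0.479 -0.009  0.082]] [[0.536 0.057 0.09 ]]
tin,bottle,mould [[ 0.374 -0.333  0.05 ]
 [ 0.777  0.238  0.05 ]
 [ 0.745 -0.233  0.05 ]]
[[-9.000e-04 -9.568e-01 -2.907e-01  7.910e-02]
 [ 1.000e+00 -9.000e-04 -2.000e-04 -4.000e-04]
 [-1.000e-04 -2.907e-01  9.568e-01 -1.384e-01]
 [ 0.000e+00  0.000e+00  0.000e+00  1.000e+00]] [[344.64605247   0.         318.62294909]
 [  0.         344.64605247 198.93753485]
 [  0.           0.           1.        ]]
```

View pics/crop.png

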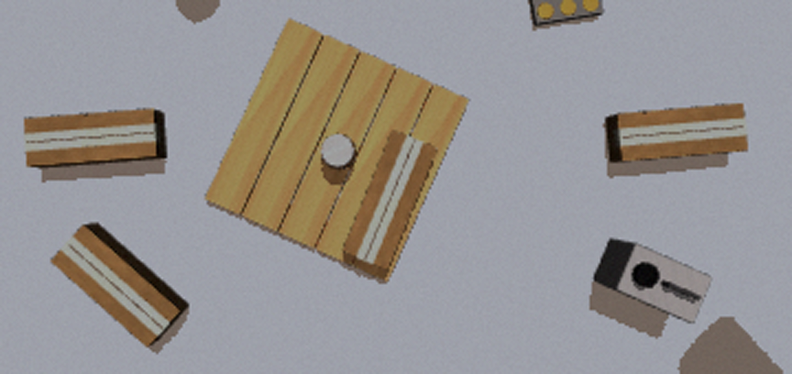

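>>> arm_command(travel=[[0.54, 0.384, 0.07], [0.54, 0.384, 0.07], [0.54, 0.384, 0.07], [0.54, 0.384, 0.07], [0.54, 0.384, 0.07], [0.54, 0.384, 0.07], [0.54, 0.384, 0.07], [0.54, 0.384, 0.07], [0.54, 0.384, 0.07], [0.54, 0.384, 0.07]], delta_rot=[[0, 0, 0.72], [0, 0, 0.72], [0, 0, 0.72], [0, 0, 0.72], [0, 0, 0.72], [0, 0, 0.72], [0, 0, 0.72], [0, 0, 0.72], [0, 0, 0.72], [0, 0, 0.72]], grip=1)

```text
time_s: 1.4
tcp_pos: [0.5535, -0.4209, 0.2806]
eef_rot: [180.0, -0.0, -90.4]
contact_force: [-0.0, -0.3, 0.4]
gripper_width: 0.0875
gripper_force: 0.0
```

```bash
python3 - <<'E'
from h import *
from plant import viewer,r
s=r.get_state();w=viewer.capture("wrist");pickle.dump((w,s),open("wC.pkl","wb"))
print(s["tcp_pos"],s["eef_rot"],s["time_s"],s["joints"].round(0) if hasattr(s["joints"],"round") else s["joints"])
cv2.imwrite("pics/wC.png",w["img"][:,:,::-1])
E
```

```text
[ 0.55354779 -0.42088137  0.28063598] [ 1.79999850e+02 -1.54014596e-03 -9.04061070e+01] 1.4 [-21.  21.   7.   0. -75.  21.]
```

View pics/wC.png

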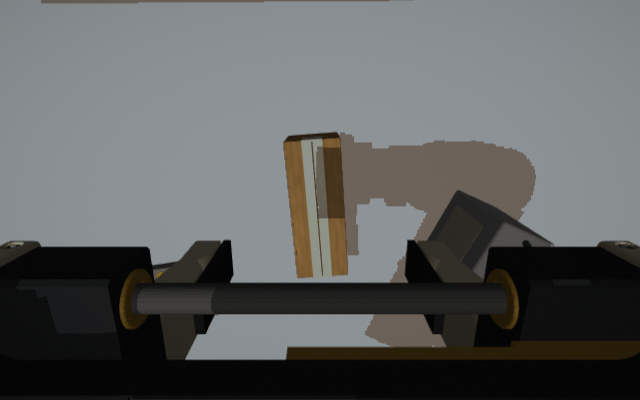

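```bash
cat >> h.py <<'E'
from scipy.optimize import minimize
def fit(c,s,guess,ztop,L=.16,W=.06,seam=True,span=.02,ang=8):
    "fit top-face outline (x,y,yaw deg); returns pose, score"
    im=cv2.cvtColor(c["img"],cv2.COLOR_RGB2LAB).astype(np.float32)
    e=np.linspace(-1,1,60)*.96;o=np.ones(60)
    segs=[(e*L/2,o*W/2),(e*L/2,-o*W/2),(o*L/2,e*W/2),(-o*L/2,e*W/2)]
    if seam: segs.append((e*L/2,o*0))
    nrm=[(0,1),(0,1),(1,0),(1,0),(0,1)]
    def mk(sig):
        b=cv2.GaussianBlur(im,(0,0),sig);return cv2.Sobel(b,-1,1,0)/8*sig,cv2.Sobel(b,-1,0,1)/8*sig
    def score(p,G):
        a=np.radians(p[2]);ca,sa=np.cos(a),np.sin(a);tot=0
        for (x,y),n in zip(segs,nrm):
            q=lambda x,y:proj(c,np.c_[p[0]+ca*x-sa*y,p[1]+sa*x+ca*y,np.full(len(x),ztop)],s)
            u=q(x,y);d=q(x+n[0]*.001,y+n[1]*.001)-u;d/=np.linalg.norm(d,axis=1)[:,None]
            m=u.astype(np.float32)[None];rm=lambda g:cv2.remap(g,m,None,cv2.INTER_LINEAR)[0]
            g=rm(G[0])*d[:,:1]+rm(G[1])*d[:,1:]
            tot+=np.minimum(np.linalg.norm(g,axis=1),25).mean()
        return -tot
    best=None;rng=np.random.default_rng(0);G=mk(2.5)
    C=[guess]+[np.array(guess)+rng.uniform(-1,1,3)*[span,span,ang] for _ in range(300)]
    C.sort(key=lambda p:score(p,G))
    R=[minimize(score,p,(G,),method="Nelder-Mead",options=dict(initial_simplex=np.array(p)+np.array([[0,0,0],[.004,0,0],[0,.004,0],[0,0,2]]))) for p in C[:6]]
    p=min(R,key=lambda k:k.fun).x
    G=mk(1.2);k=minimize(score,p,(G,),method="Nelder-Mead",options=dict(initial_simplex=p+np.array([[0,0,0],[.002,0,0],[0,.002,0],[0,0,1]])))
    return k.x,k.fun
def draw(c,s,ps,name,L=.16,W=.06):
    im=c["img"][:,:,::-1].copy()
    for p,z in ps:
        a=np.radians(p[2]);R=np.array([[np.cos(a),-np.sin(a)],[np.sin(a),np.cos(a)]])
        q=np.array([[1,1],[1,-1],[-1,-1],[-1,1]])*[L/2,W/2]@R.T+p[:2]
        u=proj(c,np.c_[q,[z]*4],s);cv2.polylines(im,[np.round(u*16).astype(int)],True,(255,0,255),1,cv2.LINE_AA,4)
    cv2.imwrite(name,im)
E
python3 - <<'E'
from h import *
c=pickle.load(open("top.pkl","rb"));w,s=pickle.load(open("wC.pkl","rb"))
print("C wrist",fit(w,s,ray(w,[(317,208)],.06,s)[0,:2].tolist()+[-87],.06))
ps=[]
for n,px,a,z in [("A",(183,203),-86,.06),("B",(194,269),-135,.06),("C",(448,201),-87,.06),("set",(318,230),-20,.082)]:
    p,f=fit(c,None,ray(c,[px],z)[0,:2].tolist()+[a],z);print(n,p.round(4),f);ps.append((p,z))
draw(c,None,ps,"pics/fit0.png")
p=ps[3][0];a=np.radians(p[2]);R=np.array([[np.cos(a),-np.sin(a)],[np.sin(a),np.cos(a)]])
print("jar exp",p[:2]+R@[.0315,.0815])
for o in [(.113,.05),(.063,.163),(-.05,.113)]:print(p[:2]+R@o)
E
```

```text
C wrist (array([  0.55522601,  -0.37593595, -85.27392839]), np.float64(-75.59177886448785))
A [  0.543    0.3506 -86.3566] -51.68604600051061
B [   0.3848    0.3187 -132.0169] -62.418117291294166
C [  0.5388  -0.3755 -85.9191] -52.141118096811994
set [ 4.5950e-01 -8.4000e-03 -2.6143e+01] -42.55587711084486
jar exp [0.52366278 0.05092675]
[ 0.58294581 -0.01326064]
[0.58785017 0.11020979]
[0.46437974 0.11511414]
```

>>> arm_command(travel=[[-0.068, 0.98, 0.06], [-0.068, 0.98, 0.06], [-0.068, 0.98, 0.06], [-0.068, 0.98, 0.06], [-0.068, 0.98, 0.06], [-0.068, 0.98, 0.06], [-0.068, 0.98, 0.06], [-0.068, 0.98, 0.06], [-0.068, 0.98, 0.06], [-0.068, 0.98, 0.06], [-0.068, 0.98, 0.06]], delta_rot=[[0, 0, -0.22], [0, 0, -0.22], [0, 0, -0.22], [0, 0, -0.22], [0, 0, -0.22], [0, 0, -0.22], [0, 0, -0.22], [0, 0, -0.22], [0, 0, -0.22], [0, 0, -0.22], [0, 0, -0.22]])

```text
time_s: 2.82
tcp_pos: [0.5203, 0.0687, 0.3105]
eef_rot: [180.0, -0.0, -110.2]
contact_force: [-0.2, 0.9, 0.9]
gripper_width: 0.0876
gripper_force: 0.0
```

```bash
python3 - <<'E'
from h import *
from plant import viewer,r
s=r.get_state();w=viewer.capture("wrist");pickle.dump((w,s),open("wS.pkl","wb"))
p,f=fit(w,s,[.479,-.009,-20],.082);print(p,f)
draw(w,s,[(p,.082)],"pics/wS.png")
w,s=pickle.load(open("wC.pkl","rb"));q=ray(w,[(285,142),(340,137),(347,275),(297,277)],.06,s)
print("C clicked",q.mean(0),q)
E
```

```text
[ 4.78225073e-01 -8.26600583e-03 -2.34431089e+01] -48.65817102757131
C clicked [ 0.55504876 -0.37616364  0.06      ] [[ 0.58805073 -0.45303713  0.06      ]
 [ 0.53108541 -0.45771545  0.06      ]
 [ 0.5213202  -0.29802354  0.06      ]
 [ 0.57973872 -0.29587844  0.06      ]]
```

View pics/wS.png

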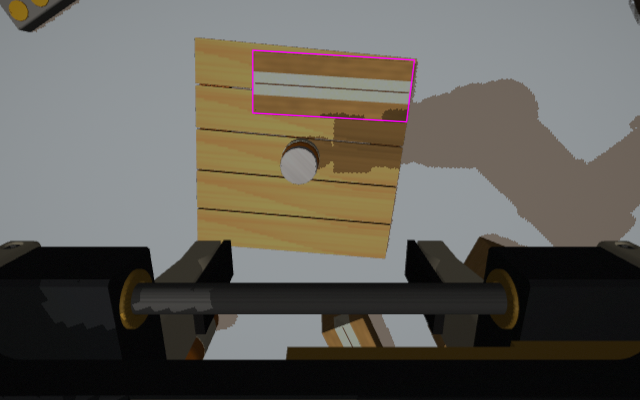

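>>> arm_command(travel=[[0.07, -0.89, -0.1], [0.07, -0.89, -0.1], [0.07, -0.89, -0.1], [0.07, -0.89, -0.1], [0.07, -0.89, -0.1], [0.07, -0.89, -0.1], [0.07, -0.89, -0.2], [0.07, -0.89, -0.36], [0.07, -0.89, -0.36], [0.07, -0.89, -0.36]], delta_rot=[[0, 0, 0.277], [0, 0, 0.277], [0, 0, 0.277], [0, 0, 0.277], [0, 0, 0.277], [0, 0, 0.277], [0, 0, 0.277], [0, 0, 0.277], [0, 0, 0.277], [0, 0, 0.277]])

```text
time_s: 4.12
tcp_pos: [0.5518, -0.3762, 0.1259]
eef_rot: [179.6, 0.2, -85.4]
contact_force: [0.1, -0.3, 1.4]
gripper_width: 0.0877
gripper_force: 0.0
```

```bash
python3 - <<'E'
from h import *
from plant import r
w,s=pickle.load(open("wS.pkl","rb"))
print("jar",ray(w,[(299,166)],.09,s))
a=np.radians(-23.44);R=np.array([[np.cos(a),-np.sin(a)],[np.sin(a),np.cos(a)]])
for o in [(.0315,.0815),(.114,.049),(.064,.164),(-.051,.114)]:print((R@o+[.4782,-.0083]).round(4))
s=r.get_state();print(s["tcp_pos"],s["eef_rot"])
E
```

```text
jar [[0.53752321 0.05524414 0.09      ]]
[0.5395 0.0539]
[ 0.6023 -0.0087]
[0.6022 0.1167]
[0.4768 0.1166]
[ 0.55183963 -0.37624513  0.12588298] [179.56772833   0.21624525 -85.38310773]
```

>>> arm_command(travel=[[0, 0, -0.1], [0, 0, -0.18], [0, 0, -0.18], [0, 0, -0.18], [0, 0, -0.18]], delta_rot=[[0, 0, 0], [0, 0, 0], [0, 0, 0], [0, 0, 0], [0, 0, 0]])

```text
time_s: 4.75
tcp_pos: [0.5569, -0.3758, 0.0435]
eef_rot: [-179.8, -0.1, -85.1]
contact_force: [0.2, -0.6, -0.2]
gripper_width: 0.0875
gripper_force: 0.0
```

>>> arm_command(travel=[[0, 0, 0], [0, 0, 0], [0, 0, 0], [0, 0, 0], [0, 0, 0], [0, 0, 0]], delta_rot=[[0, 0, 0], [0, 0, 0], [0, 0, 0], [0, 0, 0], [0, 0, 0], [0, 0, 0]], grip=0.5, newtons=25)

```text
time_s: 5.5
tcp_pos: [0.5553, -0.3752, 0.0407]
eef_rot: [-180.0, -0.0, -85.2]
contact_force: [-0.2, 0.8, 3.8]
gripper_width: 0.06
gripper_force: 24.9
```

>>> arm_command(travel=[[0, 0, 0.1], [0, 0, 0.2], [0, 0, 0.26], [0.0946, 0.7344, 0.26], [0.0946, 0.7344, 0.26], [0.0946, 0.7344, 0.26], [0.0946, 0.7344, 0.26], [0.0946, 0.7344, 0.26], [0.0946, 0.7344, 0.26], [0.0946, 0.7344, 0.26], [0.0946, 0.7344, 0.26], [0.0946, 0.7344, 0.26], [0.0946, 0.7344, 0.26], [0.0946, 0.7344, 0.26]], delta_rot=[[0, 0, 0], [0, 0, 0], [0, 0, 0], [0, 0, -0.3136], [0, 0, -0.3136], [0, 0, -0.3136], [0, 0, -0.3136], [0, 0, -0.3136], [0, 0, -0.3136], [0, 0, -0.3136], [0, 0, -0.3136], [0, 0, -0.3136], [0, 0, -0.3136], [0, 0, -0.3136]])

```text
time_s: 7.25
tcp_pos: [0.6025, -0.0089, 0.1706]
eef_rot: [180.0, -0.0, -113.5]
contact_force: [-0.8, 0.9, -2.8]
gripper_width: 0.0602
gripper_force: 24.9
```

>>> arm_command(travel=[[0, 0, -0.06], [0, 0, -0.12], [0, 0, -0.165], [0, 0, -0.19], [0, 0, -0.205], [0, 0, -0.211], [0, 0, -0.211], [0, 0, -0.211]], delta_rot=[[0, 0, 0], [0, 0, 0], [0, 0, 0], [0, 0, 0], [0, 0, 0], [0, 0, 0], [0, 0, 0], [0, 0, 0]])

```text
time_s: 8.25
tcp_pos: [0.603, -0.0079, 0.0657]
eef_rot: [-179.9, 0.0, -113.4]
contact_force: [0.1, -0.2, -2.8]
gripper_width: 0.06
gripper_force: 24.9
```

Not touching yet (still carrying 2.8 N); lower 3 mm more, then release gently.

>>> arm_command(travel=[[0, 0, -0.003], [0, 0, -0.006], [0, 0, -0.006]], delta_rot=[[0, 0, 0], [0, 0, 0], [0, 0, 0]])

```text
time_s: 8.62
tcp_pos: [0.6027, -0.0079, 0.0627]
eef_rot: [-180.0, 0.0, -113.4]
contact_force: [-2.4, 0.9, 4.0]
gripper_width: 0.0595
gripper_force: 24.9
```

>>> arm_command(travel=[[0, 0, 0], [0, 0, 0], [0, 0, 0]], delta_rot=[[0, 0, 0], [0, 0, 0], [0, 0, 0]], grip=0.8)

```text
time_s: 9.0
tcp_pos: [0.6027, -0.008, 0.062]
eef_rot: [-180.0, -0.0, -113.4]
contact_force: [-1.0, -0.4, -0.2]
gripper_width: 0.07
gripper_force: 0.0
```

>>> arm_command(travel=[[0, 0, 0.05], [0, 0, 0.13], [0, 0, 0.25], [0, 0, 0.3], [0, 0, 0.3]], delta_rot=[[0, 0, 0], [0, 0, 0], [0, 0, 0], [0, 0, 0], [0, 0, 0]])

```text
time_s: 9.62
tcp_pos: [0.6038, -0.0078, 0.2148]
eef_rot: [-179.8, 0.2, -113.4]
contact_force: [0.2, -0.1, -0.5]
gripper_width: 0.0702
gripper_force: 0.0
```

>>> arm_command(travel=[[-0.166, 0.82, 0.2], [-0.166, 0.82, 0.2], [-0.166, 0.82, 0.2], [-0.166, 0.82, 0.2], [-0.166, 0.82, 0.2], [-0.166, 0.82, 0.2], [-0.166, 0.82, 0.2], [-0.166, 0.82, 0.2], [-0.166, 0.82, 0.2], [-0.166, 0.82, 0.2], [-0.166, 0.82, 0.2]], delta_rot=[[0, 0, 0.3], [0, 0, 0.3], [0, 0, 0.3], [0, 0, 0.3], [0, 0, 0.3], [0, 0, 0.3], [0, 0, 0.3], [0, 0, 0.3], [0, 0, 0.3], [0, 0, 0.3], [0, 0, 0.3]], grip=1)

```text
time_s: 11.0
tcp_pos: [0.52, 0.4009, 0.312]
eef_rot: [180.0, -0.0, -86.5]
contact_force: [0.1, 0.7, 0.2]
gripper_width: 0.0876
gripper_force: 0.0
```

```bash
python3 - <<'E'
from h import *
from plant import viewer,r
s=r.get_state();w=viewer.capture("wrist");pickle.dump((w,s),open("wA.pkl","wb"))
a,f=fit(w,s,[.559,.356,-86],.06);print(a,f)
b,f=fit(w,s,[.381,.324,-133],.06);print(b,f)
print(s["tcp_pos"],s["eef_rot"],s["joints"])
draw(w,s,[(a,.06),(b,.06)],"pics/wA.png")
E
```

```text
[  0.55934283   0.36036154 -86.47339854] -69.29318770505297
[   0.38782       0.32401743 -132.59714359] -65.04862273460873
[0.5199648  0.40092371 0.31198316] [ 1.79992228e+02 -6.41846363e-03 -8.64611934e+01] [ 5.46179892e+01  1.70118966e+01  4.16935603e+00 -2.06635768e-03
 -7.71673362e+01 -5.10787238e+01]
```

View pics/wA.png

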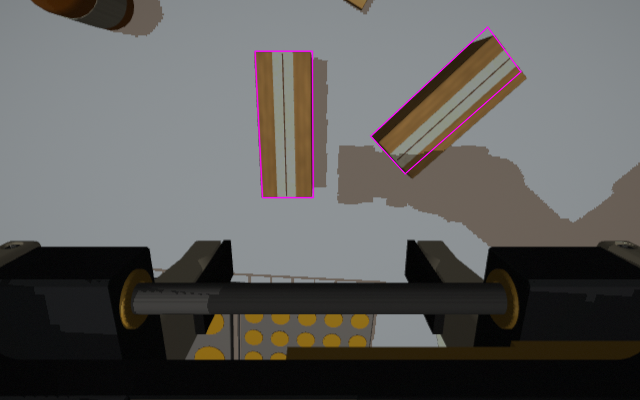

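>>> arm_command(travel=[[0.0786, -0.081, -0.1], [0.0786, -0.081, -0.2], [0.0786, -0.081, -0.3], [0.0786, -0.081, -0.36], [0.0786, -0.081, -0.36], [0.0786, -0.081, -0.42], [0.0786, -0.081, -0.48], [0.0786, -0.081, -0.542], [0.0786, -0.081, -0.542], [0.0786, -0.081, -0.542], [0.0786, -0.081, -0.542]], delta_rot=[[0, 0, 0], [0, 0, 0], [0, 0, 0], [0, 0, 0], [0, 0, 0], [0, 0, 0], [0, 0, 0], [0, 0, 0], [0, 0, 0], [0, 0, 0], [0, 0, 0]])

```text
time_s: 12.42
tcp_pos: [0.5599, 0.3624, 0.0433]
eef_rot: [-179.9, 0.1, -86.4]
contact_force: [-0.4, -0.1, 0.4]
gripper_width: 0.0875
gripper_force: 0.0
```

>>> arm_command(travel=[[0, 0, 0], [0, 0, 0], [0, 0, 0], [0, 0, 0], [0, 0, 0], [0, 0, 0]], delta_rot=[[0, 0, 0], [0, 0, 0], [0, 0, 0], [0, 0, 0], [0, 0, 0], [0, 0, 0]], grip=0.5, newtons=25)

```text
time_s: 13.18
tcp_pos: [0.5591, 0.3616, 0.0413]
eef_rot: [-180.0, 0.0, -86.4]
contact_force: [0.5, -0.6, 2.1]
gripper_width: 0.0601
gripper_force: 25.0
```

```bash
python3 - <<'E'
from h import *
w,s=pickle.load(open("wA.pkl","rb"))
q=ray(w,[(494,36),(525,77),(410,176),(377,142)],.06,s);print(q,np.linalg.norm(q-np.roll(q,-1,0),axis=1))
d=q[0]-q[3];g=q.mean(0)[:2].tolist()+[np.degrees(np.arctan2(d[1],d[0]))]
print(g);print(fit(w,s,g,.06,span=.005,ang=3))
E
```

```text
[[0.34689454 0.25318367 0.06      ]
 [0.30545962 0.29079046 0.06      ]
 [0.41325603 0.40597179 0.06      ]
 [0.45579819 0.369223   0.06      ]] [0.05595644 0.15775553 0.05621663 0.15913872]
[0.380352094271338, 0.32979222904126165, np.float64(-133.18306332977576)]
(array([   0.38021803,    0.33065473, -132.24590375]), np.float64(-68.99147496481388))
```

>>> arm_command(travel=[[0, 0, 0.1], [0, 0, 0.2], [0, 0, 0.26], [0.084, -0.4888, 0.26], [0.084, -0.4888, 0.26], [0.084, -0.4888, 0.26], [0.084, -0.4888, 0.26], [0.084, -0.4888, 0.26], [0.084, -0.4888, 0.26], [0.084, -0.4888, 0.26], [0.084, -0.4888, 0.26], [0.084, -0.4888, 0.26], [0.084, -0.4888, 0.26], [0.084, -0.4888, 0.26]], delta_rot=[[0, 0, 0], [0, 0, 0], [0, 0, 0], [0, 0, 0.6996], [0, 0, 0.6996], [0, 0, 0.6996], [0, 0, 0.6996], [0, 0, 0.6996], [0, 0, 0.6996], [0, 0, 0.6996], [0, 0, 0.6996], [0, 0, 0.6996], [0, 0, 0.6996], [0, 0, 0.6996]])

```text
time_s: 14.92
tcp_pos: [0.6009, 0.1173, 0.1711]
eef_rot: [-180.0, -0.0, -23.4]
contact_force: [0.7, -0.1, -2.3]
gripper_width: 0.06
gripper_force: 25.0
```

```bash
python3 - <<'E'
from h import *
from plant import viewer,r
s=r.get_state();print(s["tcp_pos"],s["eef_rot"])
c=viewer.capture("top");pickle.dump(c,open("top1.pkl","wb"))
c0=c["img"][150:290,210:420,::-1];c1=viewer.capture("wrist")["img"][:,:,::-1]
cv2.imwrite("pics/hov.png",np.vstack([cv2.convertScaleAbs(cv2.resize(c0,(480,320)),alpha=1.6),cv2.resize(c1,(480,280))]))
E
```

```text
[0.60087245 0.11727848 0.17107832] [-1.79997112e+02 -8.15147594e-04 -2.34367850e+01]
```

View pics/hov.png

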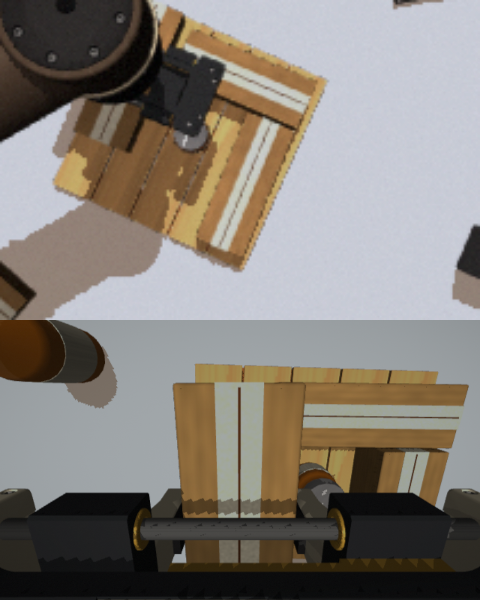

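>>> arm_command(travel=[[0, 0, -0.06], [0, 0, -0.12], [0, 0, -0.165], [0, 0, -0.19], [0, 0, -0.205], [0, 0, -0.213], [0, 0, -0.217], [0, 0, -0.217], [0, 0, -0.217]], delta_rot=[[0, 0, 0], [0, 0, 0], [0, 0, 0], [0, 0, 0], [0, 0, 0], [0, 0, 0], [0, 0, 0], [0, 0, 0], [0, 0, 0]])

```text
time_s: 16.15
tcp_pos: [0.6013, 0.1173, 0.0633]
eef_rot: [-179.9, -0.0, -23.4]
contact_force: [-0.3, -0.2, 1.3]
gripper_width: 0.0597
gripper_force: 25.0
```

>>> arm_command(travel=[[0, 0, 0], [0, 0, 0], [0, 0, 0]], delta_rot=[[0, 0, 0], [0, 0, 0], [0, 0, 0]], grip=0.8)

```text
time_s: 16.52
tcp_pos: [0.601, 0.1171, 0.0626]
eef_rot: [-180.0, -0.0, -23.4]
contact_force: [-0.6, 0.3, 0.0]
gripper_width: 0.07
gripper_force: 0.0
```

>>> arm_command(travel=[[0, 0, 0.05], [0, 0, 0.13], [0, 0, 0.25], [-0.18, 0, 0.5], [-0.18, 0, 0.5], [-0.18, 0, 0.5], [-0.18, 0, 0.5], [-0.18, 0, 0.5], [-0.18, 0, 0.5], [-0.18, 0, 0.5], [-0.18, 0, 0.5], [-0.18, 0, 0.5], [-0.18, 0, 0.5], [-0.18, 0, 0.5]], delta_rot=[[0, 0, 0], [0, 0, 0], [0, 0, 0], [0, 0, -0.97], [0, 0, -0.97], [0, 0, -0.97], [0, 0, -0.97], [0, 0, -0.97], [0, 0, -0.97], [0, 0, -0.97], [0, 0, -0.97], [0, 0, -0.97], [0, 0, -0.97], [0, 0, -0.97]])

```text
time_s: 18.27
tcp_pos: [0.5109, 0.1171, 0.3126]
eef_rot: [-180.0, 0.0, -110.6]
contact_force: [-0.2, -0.5, 0.4]
gripper_width: 0.0699
gripper_force: 0.0
```

```bash
cat > chk.py <<'E'
from h import *
from plant import viewer,r
import sys
s=r.get_state();w=viewer.capture("wrist");pickle.dump((w,s),open(sys.argv[1]+".pkl","wb"))
print(s["tcp_pos"],s["eef_rot"])
S=None;ps=[]
for n,g in [("set",(.4782,-.0083,-23.4)),("1",(.6023,-.0087,-113.4)),("2",(.6022,.1167,-23.4)),("3",(.4768,.1166,-113.4))][:int(sys.argv[2])]:
    p,f=fit(w,s,list(g),.082,span=.006,ang=3);ps.append((p,.082))
    if S is None:S=p;a=np.radians(p[2]);R=np.array([[np.cos(a),np.sin(a)],[-np.sin(a),np.cos(a)]])
    print(n,p.round(4),round(f,1),"in set:",(R@(p[:2]-S[:2])*1000).round(1),round(p[2]-S[2],1))
draw(w,s,ps,f"pics/{sys.argv[1]}.png")
E
python3 chk.py v2 3
```

```text
[0.51088616 0.11711146 0.31256554] [-1.79999181e+02  3.78778310e-04 -1.10577423e+02]
set [ 4.78800e-01 -5.70000e-03 -2.36395e+01] -84.3 in set: [0. 0.] 0.0
1 [ 6.016000e-01 -8.100000e-03 -1.141399e+02] -82.3 in set: [113.4  47. ] -90.5
2 [  0.6007   0.1159 -23.3165] -79.1 in set: [ 62.8 160.2] 0.3
```

View pics/v2.png

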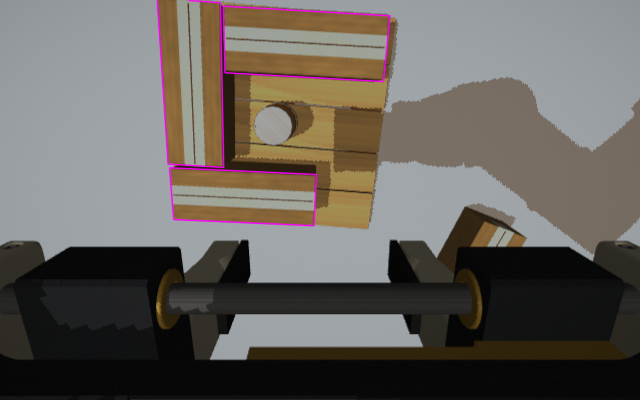

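>>> arm_command(travel=[[-0.2614, 0.4272, -0.1], [-0.2614, 0.4272, -0.1], [-0.2614, 0.4272, -0.1], [-0.2614, 0.4272, -0.2], [-0.2614, 0.4272, -0.3], [-0.2614, 0.4272, -0.36], [-0.2614, 0.4272, -0.36], [-0.2614, 0.4272, -0.36], [-0.2614, 0.4272, -0.42], [-0.2614, 0.4272, -0.48], [-0.2614, 0.4272, -0.543], [-0.2614, 0.4272, -0.543], [-0.2614, 0.4272, -0.543], [-0.2614, 0.4272, -0.543]], delta_rot=[[0, 0, -0.24], [0, 0, -0.24], [0, 0, -0.24], [0, 0, -0.24], [0, 0, -0.24], [0, 0, -0.24], [0, 0, -0.24], [0, 0, -0.24], [0, 0, -0.24], [0, 0, -0.24], [0, 0, -0.24], [0, 0, -0.24], [0, 0, -0.24], [0, 0, -0.24]], grip=1)

```text
time_s: 20.08
tcp_pos: [0.381, 0.3318, 0.043]
eef_rot: [180.0, 0.2, -132.3]
contact_force: [-0.9, -0.9, 0.4]
gripper_width: 0.0875
gripper_force: 0.0
```

>>> arm_command(travel=[[0, 0, 0], [0, 0, 0], [0, 0, 0], [0, 0, 0], [0, 0, 0], [0, 0, 0]], delta_rot=[[0, 0, 0], [0, 0, 0], [0, 0, 0], [0, 0, 0], [0, 0, 0], [0, 0, 0]], grip=0.5, newtons=25)

```text
time_s: 20.82
tcp_pos: [0.3802, 0.3308, 0.0411]
eef_rot: [180.0, 0.0, -132.3]
contact_force: [-1.6, 0.7, 4.8]
gripper_width: 0.0601
gripper_force: 25.0
```

>>> arm_command(travel=[[0, 0, 0.1], [0, 0, 0.2], [0, 0, 0.26], [0, 0, 0.26], [0.1936, -0.4256, 0.26], [0.1936, -0.4256, 0.26], [0.1936, -0.4256, 0.26], [0.1936, -0.4256, 0.26], [0.1936, -0.4256, 0.26], [0.1936, -0.4256, 0.26], [0.1936, -0.4256, 0.26], [0.1936, -0.4256, 0.26], [0.1936, -0.4256, 0.26], [0.1936, -0.4256, 0.26]], delta_rot=[[0, 0, 0], [0, 0, 0], [0, 0, 0], [0, 0, 0], [0, 0, 0.209], [0, 0, 0.209], [0, 0, 0.209], [0, 0, 0.209], [0, 0, 0.209], [0, 0, 0.209], [0, 0, 0.209], [0, 0, 0.209], [0, 0, 0.209], [0, 0, 0.209]])

```text
time_s: 22.58
tcp_pos: [0.4769, 0.1183, 0.1711]
eef_rot: [-180.0, 0.0, -113.5]
contact_force: [0.3, -0.5, -1.9]
gripper_width: 0.0603
gripper_force: 25.0
```

```bash
python3 - <<'E'
from h import *
from plant import viewer,r
s=r.get_state();w=viewer.capture("wrist");print(s["tcp_pos"],s["eef_rot"])
print("held",fit(w,s,[s["tcp_pos"][0],s["tcp_pos"][1],-113.5],s["tcp_pos"][2]-.041+.06,span=.006,ang=3))
cv2.imwrite("pics/hov3.png",w["img"][:,:,::-1])
E
```

```text
[0.47690364 0.11830227 0.17112655] [-1.79996181e+02  1.07067141e-02 -1.13466310e+02]
held (array([   0.47686142,    0.11604743, -113.93779233]), np.float64(-46.58403113223001))
```

View pics/hov3.png

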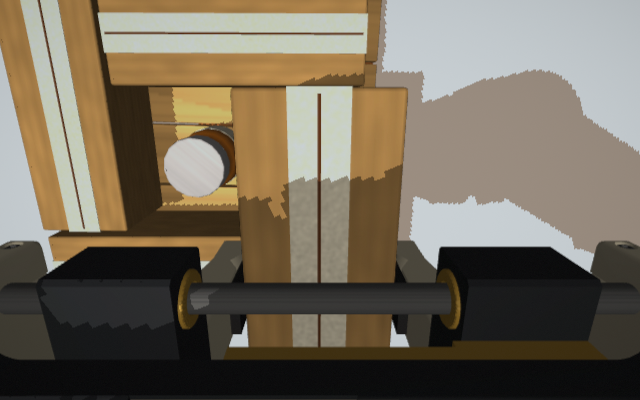

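```bash
python3 - <<'E'
from h import *
from plant import viewer,r
s=r.get_state();w=viewer.capture("wrist");tx=np.array([np.cos(np.radians(-113.5)),np.sin(np.radians(-113.5)),0]);ty=np.array([tx[1],-tx[0],0])
f=lambda uv,z:[(round(float((p-s["tcp_pos"])@tx),4),round(float((p-s["tcp_pos"])@ty),4)) for p in ray(w,uv,z,s)]
print("held end",f([(240,88),(400,88)],.19),"held sides",f([(233,88),(406,88)],.19))
S,_=fit(w,s,[.4785,-.007,-23.5],.082,span=.005,ang=2);d=np.array([*S[:2],.0])-s["tcp_pos"];print("set",S,d@tx,d@ty)
E
```

```text
held end [(0.0813, -0.026), (0.0813, 0.0268)] held sides [(0.0813, -0.0283), (0.0812, 0.0287)]
set [ 4.78187169e-01 -6.25105448e-03 -2.36602332e+01] 0.11364020283578369 -0.050784807948448446
```

>>> arm_command(travel=[[0.0008, 0.0018, -0.06], [0.0008, 0.0018, -0.12], [0.0008, 0.0018, -0.165], [0.0008, 0.0018, -0.19], [0.0008, 0.0018, -0.205], [0.0008, 0.0018, -0.213], [0.0008, 0.0018, -0.217], [0.0008, 0.0018, -0.217], [0.0008, 0.0018, -0.217]], delta_rot=[[0, 0, 0], [0, 0, 0], [0, 0, 0], [0, 0, 0], [0, 0, 0], [0, 0, 0], [0, 0, 0], [0, 0, 0], [0, 0, 0]])

```text
time_s: 23.8
tcp_pos: [0.4778, 0.1191, 0.0632]
eef_rot: [-180.0, 0.1, -113.5]
contact_force: [-0.3, -0.1, 2.7]
gripper_width: 0.0604
gripper_force: 25.0
```

>>> arm_command(travel=[[0, 0, 0], [0, 0, 0], [0, 0, 0]], delta_rot=[[0, 0, 0], [0, 0, 0], [0, 0, 0]], grip=0.8)

```text
time_s: 24.18
tcp_pos: [0.4775, 0.1188, 0.0626]
eef_rot: [-180.0, 0.0, -113.5]
contact_force: [0.1, 0.6, 0.2]
gripper_width: 0.07
gripper_force: 0.0
```

>>> arm_command(travel=[[0, 0, 0.05], [0, 0, 0.13], [0, 0, 0.25], [0.1, 0, 0.6], [0.1, 0, 0.6], [0.1, 0, 0.6], [0.1, 0, 0.6], [0.1, 0, 0.6], [0.1, 0, 0.6], [0.1, 0, 0.6]], delta_rot=[[0, 0, 0], [0, 0, 0], [0, 0, 0], [0, 0, 0], [0, 0, 0], [0, 0, 0], [0, 0, 0], [0, 0, 0], [0, 0, 0], [0, 0, 0]])

```text
time_s: 25.42
tcp_pos: [0.527, 0.1187, 0.3617]
eef_rot: [179.9, -0.1, -113.5]
contact_force: [0.2, -0.2, -1.1]
gripper_width: 0.0701
gripper_force: 0.0
```

```bash
python3 chk.py v3 4
```

```text
[0.52697416 0.11872139 0.361666  ] [ 1.79944032e+02 -7.33073584e-02 -1.13497996e+02]
set [ 4.77800e-01 -7.90000e-03 -2.39312e+01] -85.0 in set: [0. 0.] 0.0
1 [ 6.013000e-01 -8.700000e-03 -1.140982e+02] -84.2 in set: [113.3  49.4] -90.2
2 [  0.6011   0.1177 -23.5718] -75.9 in set: [ 61.8 164.9] 0.4
3 [   0.4791    0.117  -113.6022] -70.7 in set: [-49.5 114.7] -89.7
```

View pics/v3.png

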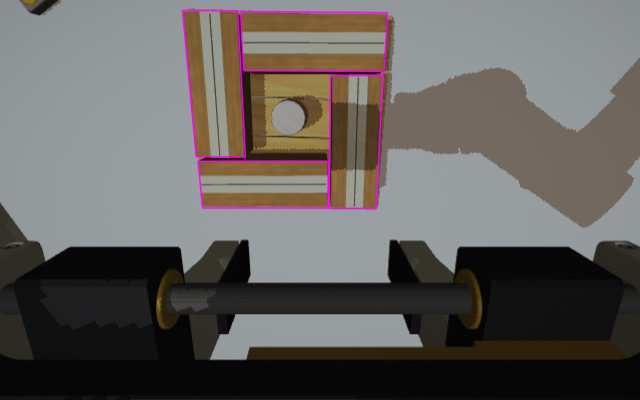

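All four cartons form the pinwheel with the jar (288,117) in the middle of the well; the measured offsets are within 2 mm of nominal.

```bash
python3 -c "
from plant import close_job
print(close_job())"
```

```text
the job is handed in; nothing more can be done
None
```

I placed the three loose cartons and handed the job in at about 25 s: the pinwheel is complete, with each carton measured within about 2 mm of its place and the jar in the middle of the well, though no verdict came back.

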